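Flip the status plate to live

TASK

The supply that belongs to the blue stand is about to be switched on: turn the blue stand's status plate over its spine with your fingers, pushing it up by its tab and over to the far half, until it lies flat there with its red face up. Push gently, without flinging the plate; do not pick up or shift the stands, and leave the yellow stand's plate and the small parts around as they are.

Things in the scene. Friction and masses are not known exactly. Their poses are not given: they have to be found in the camera images.
- blue_spine (a point): Middle of the hinge axis of the blue stand: a loose, heavy (1.4 kg) blue block on rubber feet, 144 mm in its x, 92 mm in its y, top 44 mm above the bench. The point is 48 mm above the bench, over the block's centre. Axes of the stand: x from near half to far half, y along the spine, z up. Steel cheeks at the spine's ends rise to 53 mm.
- blue_plate (a joint): Angle of the blue stand's plate about its spine, rad: 0 = flat on the near half (stand's -x side), green face up; 1.57 = upright; 3.14 = flat on the far half (+x), red face up; stops at both ends, starts at 0 to 0.45. Plate about 0.09 kg (x 0.7 to 1.4); the stiff hinge (0.08 N m friction) keeps it where it is left; 1 to 2 N at the tab moves it.
- blue_tab (a point): Middle of the outer edge of the blue stand's plate tab, turning with the plate, half-way through its thickness. Plate: rigid, 5 mm thick, centred on the hinge axis, 76 mm wide, out to 70 mm from the axis; then the tab, 40 mm wide, out to 92 mm. It overhangs the block by 20 mm, its underside 45 mm above the bench when flat.
- yellow_spine (a point): Middle of the hinge axis of the yellow stand: a loose, heavy (1.4 kg) yellow block on rubber feet, 144 mm in its x, 92 mm in its y, top 44 mm above the bench. The point is 48 mm above the bench, over the block's centre. Axes of the stand: x from near half to far half, y along the spine, z up. Steel cheeks at the spine's ends rise to 53 mm.
- yellow_plate (a joint): Angle of the yellow stand's plate about its spine, rad: 0 = flat on the near half (stand's -x side), green face up; 1.57 = upright; 3.14 = flat on the far half (+x), red face up; stops at both ends, starts at 0 to 0.45. Plate about 0.09 kg (x 0.7 to 1.4); the stiff hinge (0.08 N m friction) keeps it where it is left; 1 to 2 N at the tab moves it.
- yellow_tab (a point): Middle of the outer edge of the yellow stand's plate tab, turning with the plate, half-way through its thickness. Plate: rigid, 5 mm thick, centred on the hinge axis, 76 mm wide, out to 70 mm from the axis; then the tab, 40 mm wide, out to 92 mm. It overhangs the block by 20 mm, its underside 45 mm above the bench when flat.
- red_clip: Red crocodile clip lying on the bench, 86 x 22 x 15 mm; origin at the centre of its underside. Bystander.
- tin: Round white tin, 67 mm across, 31 mm high; origin at the centre of its underside. Bystander.
- black_plug: Black safety plug lying on the bench, 68 mm long, 13 mm thick; origin at the centre of its underside. Bystander.

How it is judged:
On the way:
1. the fingers push the blue stand's plate up on its hinge (value of joint blue_plate between 0.7 and 2.6 rad and contact force between the fingers and blue_plate above 0.1 N), for 0.1 s.
At the end, for the whole second after the job is handed in: The blue stand's plate lies flat on the far half, red face up (hinge above 3.06 rad, at rest); the yellow stand's plate is still on its near half; both stands and the three small parts are within 20 mm of where they started (value of joint blue_plate above 3.06 rad and velocity of joint blue_plate below 0.05 rad/s and value of joint yellow_plate below 0.6 rad and distance of each of blue_spine, yellow_spine, red_clip, tin, black_plug from where it was at the start of the episode below 0.02 m); the robot touches nothing.
It fails at once if a stand is lifted, tipped, or shifted by more than 20 mm (height (world z) of any of blue_spine, yellow_spine above 0.06 m or angle between any of blue_spine, yellow_spine's own z axis and vertical above 0.12 rad or distance of any of blue_spine, yellow_spine from where it was at the start of the episode above 0.02 m).
It fails at once if the yellow stand's plate is moved by more than 30 mm at its tab (distance of yellow_tab from where it was at the start of the episode above 0.03 m).
It fails at once if a small part is picked up or shifted by more than 20 mm (distance of any of red_clip, tin, black_plug from where it was at the start of the episode above 0.02 m).
It fails at once if the plate is flung over (faster than 6 rad/s) (velocity of joint blue_plate above 6 rad/s).
It fails at once if the fingers press on the plate with more than 40 N (contact force between the fingers and blue_plate above 40 N).
It also fails if it takes over 48 s, if anything falls off the work surface, if the arm or the gripper's body presses on something with over 40 N, if the wrist force passes 120 N, or if a joint passes its speed limit or range.

ROBOT

A 6-joint arm with a two-finger parallel gripper is mounted at the origin on a cart in front of the work surface, level with it; the furniture and walls round the work are solid. World frame = base frame: x ahead of the robot, y to its left, z up, the work surface at z = 0. Lengths are in m, angles in rad, forces in N, time in s.
With the tool pointing down it reaches from about 0.35 to 0.85 m from the base axis. Payload 8.1 kg.
Tool frame: the origin (TCP) lies at the centre of the arm's flange, where the gripper is bolted on; the fingertips stand 186 mm ahead of it and the grasp point (between the pads) lies 167 mm ahead of it; z points along the fingers, y is the line along which they close (so a half turn about z gives the same grasp; the last joint's range is limited). The gripper opens to 93 mm and grips with 3 to 60 N. Pads are 15 mm wide; open, the fingers measure 128 mm over their backs; the gripper's body (75 mm by 188 mm) begins 65 mm behind the grasp point.
Start: joints at [-1.202, 0.13, 1.488, -0, 1.523, -0.085], TCP at [0.263, -0.539, 0.405] pointing down, gripper open.
Joint ranges: [-2.96, 2.96], [-0.89, 2.26], [0.02, 2.5], [-1.34, 4.48], [0, 2.73], [-2.66, 2.66]. Speed limits (rad/s): [2.39, 2.39, 2.79, 3.14, 3.14, 3.14].

INTERFACE

Orientations are given as a rotation vector (axis times angle).
In Python, from plant import robot gives the robot as it stands.
- The arm moves only by the tool apply_moves, never from a script. Its argument "series" is a list of rows, each a list of 2 entries, a list of its own where there are three numbers: the shift along the tool's x, y, z in mm, then the turn, a rotation vector about the tool's x, y, z in rad. A call has 1 to 12 rows; each row shifts and turns the commanded pose from where the row before left it, along the tool's axes as they then stand; what a row does not reach is not made up. A row lasts 1/12 s, in which the tool goes at most 41.7 mm and 7.16 degrees, less where a joint would pass 70% of its speed; a pose out of reach is approached as far as the arm can. A call is refused whole if a number of a shift passes 41.7 or a number of a turn 0.125, either way. A call with a gripper value outside its range is refused whole. "claw" is the opening, from 0 (shut) to 1 (fully open), set as the call begins (left out, the last holds). The fingers move at their own pace and stop on an object; "newtons" is the grip in N (left out, the last holds). Time passes only in rows, so rows that do not move let the fingers close. It gives the time, the measured TCP pose, the force, the opening and the grip force at its end, in the units of the state.
- robot.read_state(): the state, without advancing time (a new reading comes with each control period).
- robot.read_camera(name): name is "side" or "top"; returns (picture, depth): 400x640x3 uint8, blue, green, red; 400x640 float32, m along the optical axis (not along the pixel's ray), 0 where there is no reading.
- robot.calibration(name): a dict with "fx", "fy", "cx", "cy" (pixels), "extrinsics" (4x4, takes a point from world to camera coordinates). Camera axes: x right, y down, z forward; pixel columns grow to the right and rows downward; lengths in m; the calibration is good to about 2 mm. A picture is of the moment at which its call begins. calibration takes no time and is no camera call.
- robot.close_job(): hands the job in; it is judged then, once.
The state is a dict: "t": time; "q": joint angles; "dq": joint speeds; "joint_torque": joint torques, N m; "tool_pos": TCP position; "orientation": TCP orientation; "force": force on the tool from outside, world axes, zero at the start; "wrist_torque": the same for the moment, N m; "opening": finger opening in m; "gripper_force": force on a finger pad.
Only numpy, scipy, OpenCV 4.12 (cv2) and the standard library are available. Lean on these libraries where they do the work, as an engineer would, in place of code of your own. Each camera call takes 0.05 s, during which the arm holds its last target. There are 200 camera calls.

## Working session

There is one attempt and no reset: what is moved stays moved. The work goes in short steps, Python scripts to look and compute and a tool call to move; the robot and the scene stay as the last step left them, time stands still between calls to the robot, and variables do not carry over. Pictures are saved under pics/ and viewed, at most 10 in all, crops included, and the job is handed in when it is done.

Besides the shell and the picture viewer there is one more tool, called after "Request:" as name([rows], argument=value, ...), one row to a line, values as JSON. apply_moves: Moves the arm, as the interface text tells. Its arguments: {"type":"object","properties":{"series":{"type":"array"},"claw":{"type":"number"},"newtons":{"type":"number"}},"required":["series"]}

```bash
mkdir -p pics
python3 - <<'E'
from plant import robot
import cv2,numpy as np
for n in("top","side"):
    p,d=robot.read_camera(n);cv2.imwrite(f"pics/{n}0.png",p);np.save(f"pics/{n}d.npy",d)
    c=robot.calibration(n);print(n,c)
s=robot.read_state();print(s["t"],s["tool_pos"],s["orientation"],s["opening"],s["force"])
E
```

```text
top {'fx': 404.1815878651303, 'fy': 404.1815878651303, 'cx': 314.7559099519029, 'cy': 203.1273490697064, 'extrinsics': array([[ 4.84621113e-04, -9.99796541e-01,  2.01653804e-02,
        -1.50906741e-01],
       [-9.96648031e-01, -2.13257825e-03, -8.17811341e-02,
         5.05968265e-01],
       [ 8.18074992e-02, -2.00581538e-02, -9.96446287e-01,
         8.65770381e-01],
       [ 0.00000000e+00,  0.00000000e+00,  0.00000000e+00,
         1.00000000e+00]])}
side {'fx': 412.7755503512517, 'fy': 412.7755503512517, 'cx': 325.08691956077706, 'cy': 192.61627743499326, 'extrinsics': array([[ 0.89110254, -0.45338999, -0.01933333, -0.49920775],
       [-0.2575162 , -0.47013006, -0.84419378,  0.09727068],
       [ 0.37365983,  0.75724187, -0.53568936,  1.14127578],
       [ 0.        ,  0.        ,  0.        ,  1.        ]])}
0.1 [ 0.26296053 -0.53907163  0.40377515] [-3.05944768e+00 -7.06346568e-01  3.89895350e-04] 0.09288181049531777 [ 0.33221874 -0.10156353  0.02195995]
```

View pics/top0.png

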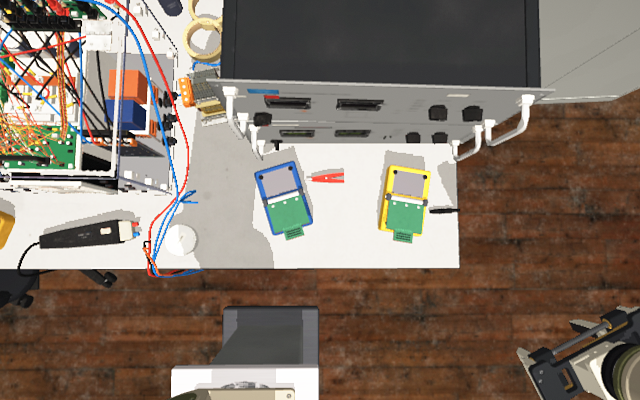

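View pics/side0.png

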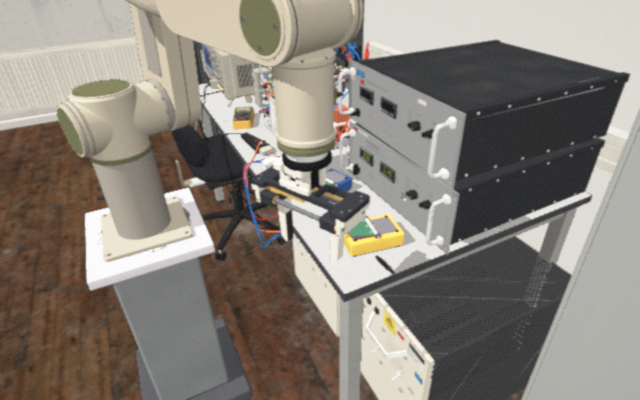

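The top view shows the blue stand at about (283,197), its green plate and tab pointing to the robot with the tab at (293,234). The red clip is at (326,177), the yellow stand at (405,200), the tin at (182,240) and the rack front at row ~145. The side view of the blue stand is mostly hidden by the arm.

```bash
cat > h.py <<'E'
from plant import robot
import cv2,numpy as np
def ray(n,uv,z):
    c=robot.calibration(n);E=c["extrinsics"];R=E[:3,:3];o=-R.T@E[:3,3]
    d=R.T@np.array([(uv[0]-c["cx"])/c["fx"],(uv[1]-c["cy"])/c["fy"],1]);return o+d*(z-o[2])/d[2]
def pt(n,uv,dep):
    c=robot.calibration(n);E=c["extrinsics"];R=E[:3,:3]
    return R.T@(np.array([(uv[0]-c["cx"])/c["fx"]*dep,(uv[1]-c["cy"])/c["fy"]*dep,dep])-E[:3,3])
E
python3 - <<'E'
from h import *
p=cv2.imread("pics/top0.png");d=np.load("pics/topd.npy");h=cv2.cvtColor(p,cv2.COLOR_BGR2HSV)
cv2.imwrite("pics/crop.png",cv2.resize(p[140:265,230:350],None,fx=4.8,fy=4.8,interpolation=cv2.INTER_CUBIC))
roi=np.zeros(p.shape[:2],np.uint8);roi[155:250,245:322]=1
def big(m):
    c,_=cv2.findContours((m&roi).astype(np.uint8),cv2.RETR_EXTERNAL,cv2.CHAIN_APPROX_NONE);return max(c,key=cv2.contourArea)
b=big(cv2.inRange(h,(100,120,50),(125,255,255))//255)
def world_rect(c,z):
    w=np.array([ray("top",q[0],z)[:2]*1000 for q in c],np.float32);return w,cv2.minAreaRect(w)
w,r=world_rect(b,.044);print("blue",r,cv2.boxPoints(r).round(1).tolist())
g=big(cv2.inRange(h,(55,60,40),(95,255,255))//255)
m=np.zeros_like(roi);cv2.drawContours(m,[g],-1,1,-1)
P=np.array([pt("top",(u,v),d[v,u]) for v,u in zip(*np.nonzero(m)) if d[v,u]>0])*1000
print("green n",len(P),"z",np.percentile(P[:,2],[2,50,98]),P.mean(0))
A=np.c_[P[:,:2],np.ones(len(P))];k=np.linalg.lstsq(A,P[:,2],rcond=None)[0];print("plane",k,"tilt",np.arctan(np.hypot(*k[:2])),"downhill dir",np.degrees(np.arctan2(-k[1],-k[0])),'resid',np.std(P[:,2]-A@k))
# rack front: points x profile above z .05 in columns
for u in(265,285,300):
  print(u,[(v,*(pt("top",(u,v),d[v,u])*1000).round().astype(int).tolist()) for v in range(120,250,6)])
E
```

```text
blue ((553.6889038085938, -70.54133605957031), (62.97916793823242, 89.40542602539062), 17.415950775146484) [[510.29998779296875, -37.29999923706055], [537.0, -122.5999984741211], [597.0999755859375, -103.80000305175781], [570.4000244140625, -18.5]]
green n 1241 z [50.04555866 60.12547881 70.78955103] [475.61032397 -94.46133194  60.31065488]
plane [-2.33257848e-01 -5.95235269e-02  1.65627824e+02] tilt 0.23623774084199553 downhill dir 14.315417014181337 resid 1.9454227764063996
265 [(120, 629, -62, 239), (126, 637, -55, 170), (132, 642, -49, 110), (138, 641, -44, 63), (144, 643, -37, -3), (150, 629, -37, -2), (156, 615, -38, -1), (162, 602, -38, -2), (168, 587, -38, 2), (174, 567, -43, 44), (180, 554, -43, 42), (186, 541, -43, 43), (192, 528, -43, 43), (198, 515, -43, 44), (204, 502, -44, 52), (210, 490, -43, 41), (216, 479, -39, -1), (222, 465, -39, -2), (228, 452, -40, 2), (234, 439, -40, 0), (240, 425, -40, 2), (246, 412, -40, 0)]
285 [(120, 642, -93, 195), (126, 641, -91, 156), (132, 637, -90, 129), (138, 641, -86, 65), (144, 643, -83, -1), (150, 629, -83, -2), (156, 615, -83, 2), (162, 601, -83, 0), (168, 580, -86, 45), (174, 567, -86, 44), (180, 554, -86, 44), (186, 541, -86, 48), (192, 528, -86, 44), (198, 514, -87, 53), (204, 502, -87, 52), (210, 489, -87, 58), (216, 476, -87, 64), (222, 463, -87, 64), (228, 451, -88, 65), (234, 438, -88, 68), (240, 425, -84, 2), (246, 412, -84, 1)]
300 [(120, 641, -120, 199), (126, 642, -120, 156), (132, 637, -119, 129), (138, 641, -118, 64), (144, 643, -117, 2), (150, 630, -117, -2), (156, 616, -117, -1), (162, 602, -117, -2), (168, 587, -117, 2), (174, 574, -117, -1), (180, 560, -117, 0), (186, 541, -118, 43), (192, 527, -118, 54), (198, 515, -118, 51), (204, 502, -118, 55), (210, 489, -118, 59), (216, 476, -119, 61), (222, 463, -119, 65), (228, 451, -119, 66), (234, 438, -119, 71), (240, 425, -118, 2), (246, 412, -118, 0)]
```

View pics/crop.png

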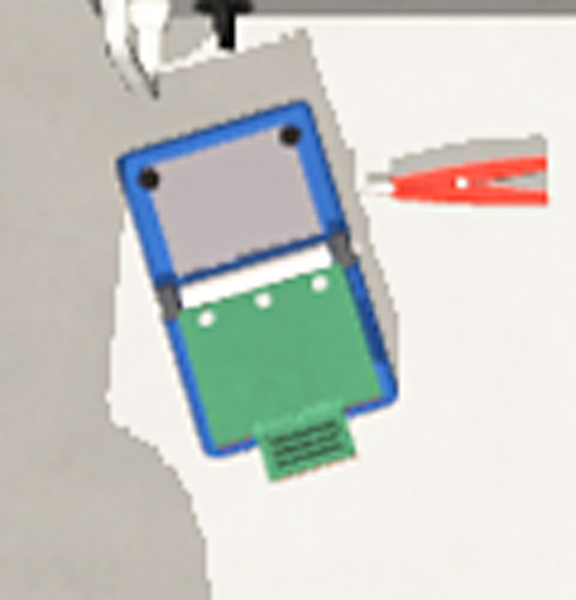

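The blue far half measures 89 mm wide (92 given) and its top is at 44 mm. That puts the spine at about (516,-82) mm with yaw 17.4°. The plate is tilted 0.236 rad and the tab edge is at about (431,-109,69); the measured 68–71 mm height fits. I'll tilt the fingers forward and shut them.

Request:
apply_moves([
  [[0,0,0],[0,0.112,0.0215]],
  [[0,0,0],[0,0.112,0.0215]],
  [[0,0,0],[0,0.112,0.0215]],
  [[0,0,0],[0,0.112,0.0215]],
  [[0,0,0],[0,0.112,0.0215]],
  [[0,0,0],[0,0.112,0.0215]],
  [[0,0,0],[0,0.112,0.0215]],
  [[0,0,0],[0,0,0]],
], claw=0, newtons=20)

```text
t: 0.77
tool_pos: [0.262, -0.5393, 0.4027]
orientation: [-2.719, -0.398, -1.115]
force: [0.4, -0.1, -1.0]
opening: 0.0442
gripper_force: 0.0
```

```bash
cat >> h.py <<'E'
from scipy.spatial.transform import Rotation as Ro
SP=np.array([516,-82.3,48.]);YAW=np.radians(17.4)
def frame(head,tilt):
    f=np.array([np.cos(head),np.sin(head),0]);z=f*np.sin(tilt)-np.array([0,0,np.cos(tilt)]);y=np.array([np.sin(head),-np.cos(head),0])
    return np.c_[np.cross(y,z),y,z]
def loc(p): # world mm -> stand frame
    d=p-SP;c,s=np.cos(YAW),np.sin(YAW);return np.array([c*d[0]+s*d[1],-s*d[0]+c*d[1],d[2]])
def glob(l):
    c,s=np.cos(YAW),np.sin(YAW);return SP+np.array([c*l[0]-s*l[1],s*l[0]+c*l[1],l[2]])
def now():
    s=robot.read_state();R=Ro.from_rotvec(s["orientation"]).as_matrix();p=np.array(s["tool_pos"])*1000;return s,R,p,p+186*R[:,2]
def plan(l,head=None,tilt=None):
    """tip target in stand frame mm; turn first, then shift in final tool axes"""
    s,R,p,tip=now();T=R if head is None else frame(head,tilt)
    print("tip stand",loc(tip).round(1),"turn",Ro.from_matrix(R.T@T).as_rotvec().round(3),"shift",(T.T@(glob(np.array(l))-186*T[:,2]-p)).round(1), "q",np.round(s["q"],3),"F",np.round(s["force"],1))
E
python3 -c "
from h import *
plan([-130,0,100],YAW,.785)"
```

```text
tip stand [-247.3 -350.7  223.7] turn [-0.051 -0.002 -0.034] shift [  -3.9 -360.2  170.2] q [-1.429  0.176  1.546  0.764  1.628 -0.187] F [ 0.4 -0.1 -1. ]
```

Request:
apply_moves([
  [[0,-30,0],[-0.05,0,-0.034]],
  [[0,-30,10],[0,0,0]],
  [[0,-30,16],[0,0,0]],
  [[0,-30,16],[0,0,0]],
  [[0,-30,16],[0,0,0]],
  [[0,-30,16],[0,0,0]],
  [[0,-30,16],[0,0,0]],
  [[0,-30,16],[0,0,0]],
  [[0,-30,16],[0,0,0]],
  [[0,-30,16],[0,0,0]],
  [[0,-30,16],[0,0,0]],
  [[0,-30,16],[0,0,0]],
])

```text
t: 1.77
tool_pos: [0.2876, -0.1895, 0.3021]
orientation: [-2.765, -0.453, -1.11]
force: [0.7, -1.0, 0.4]
opening: 0.0005
gripper_force: 0.0
```

```bash
python3 -c "
from h import *
plan([-130,0,-8],YAW,.785)"
```

```text
tip stand [-121.4  -30.1  119.8] turn [-0.021  0.021  0.012] shift [-100.3  -34.    84.2] q [-1.143 -0.78   2.494  0.774  1.402 -0.023] F [ 0.7 -1.   0.4]
```

The straight-front approach is out of reach (q3 at its limit). I'll come in obliquely instead, turning the heading by 60°.

Request:
apply_moves([
  [[0,10,0],[0.08,0,-0.08]],
  [[0,10,0],[0.08,0,-0.08]],
  [[0,10,0],[0.08,0,-0.08]],
  [[0,10,0],[0.08,0,-0.08]],
  [[0,0,0],[0.08,0,-0.08]],
  [[0,0,0],[0.08,0,-0.08]],
  [[0,0,0],[0.08,0,-0.08]],
  [[0,0,0],[0.08,0,-0.08]],
  [[0,0,0],[0.08,0,-0.08]],
])

```text
t: 2.52
tool_pos: [0.306, -0.2243, 0.2978]
orientation: [-1.97, -1.563, -0.794]
force: [0.6, -0.6, -0.9]
opening: 0.0008
gripper_force: 0.0
```

```bash
python3 -c "
from h import *
plan([-117,-49,50],YAW+1.047,.785)"
```

```text
tip stand [-180.2   43.2  118.5] turn [-0.02  -0.002 -0.017] shift [-82.2  97.1  14.3] q [-1.019 -0.124  2.052  0.517  1.814 -0.821] F [ 0.6 -0.6 -0.9]
```

Request:
apply_moves([
  [[-20,10,3],[-0.02,0,-0.017]],
  [[-20,20,3],[0,0,0]],
  [[-20,20,3],[0,0,0]],
  [[-20,20,3],[0,0,0]],
  [[-2,20,2],[0,0,0]],
  [[0,7,0],[0,0,0]],
  [[0,0,0],[0,0,0]],
])

```text
t: 3.1
tool_pos: [0.3905, -0.2924, 0.2296]
orientation: [-1.977, -1.576, -0.823]
force: [-0.4, 0.0, -0.1]
opening: 0.0006
gripper_force: 0.0
```

```bash
python3 -c "
from h import *
plan([-117,-49,-13],YAW+1.047,.785);plan([-92,-6,-13],YAW+1.047,.785)"
```

```text
tip stand [-115.9  -49.1   50.4] turn [ 0.004 -0.003 -0.003] shift [-44.6  -0.2  44.6] q [-0.959  0.253  1.799  0.557  1.665 -0.85 ] F [-0.4  0.  -0.1]
tip stand [-115.9  -49.1   50.4] turn [ 0.004 -0.003 -0.003] shift [-9.4 -0.1 79.7] q [-0.959  0.253  1.799  0.557  1.665 -0.85 ] F [-0.4  0.  -0.1]
```

Request:
apply_moves([
  [[-15,0,15],[0,0,0]],
  [[-15,0,15],[0,0,0]],
  [[-15,0,15],[0,0,0]],
  [[7,0,7],[0,0,0]],
  [[7,0,7],[0,0,0]],
  [[7,0,7],[0,0,0]],
  [[7,0,7],[0,0,0]],
  [[7,0,7],[0,0,0]],
  [[0,0,0],[0,0,0]],
])

```text
t: 3.85
tool_pos: [0.4014, -0.242, 0.1672]
orientation: [-1.977, -1.576, -0.826]
force: [0.5, 0.2, -0.3]
opening: 0.0005
gripper_force: 0.0
```

Run:
```python
from h import *
plan([-92,-6,0],YAW+1.047,.785)
a,_=robot.read_camera("top");b,_=robot.read_camera("side")
cv2.imwrite("pics/p1.png",np.vstack([cv2.resize(a[140:265,210:370],(640,500//1),interpolation=2)[:300],cv2.resize(b[140:290,240:440],(640,300))][0:2]) if 0 else np.hstack([cv2.resize(a[140:265,230:350],(400,416)),cv2.resize(b[150:270,270:390],(400,416))]))
```

```text
tip stand [-90.1  -4.3 -11.7] turn [ 0.006 -0.005 -0.002] shift [  7.4   0.3 -10. ] q [-0.888  0.296  1.889  0.597  1.521 -0.871] F [ 0.5  0.2 -0.3]
```

View pics/p1.png

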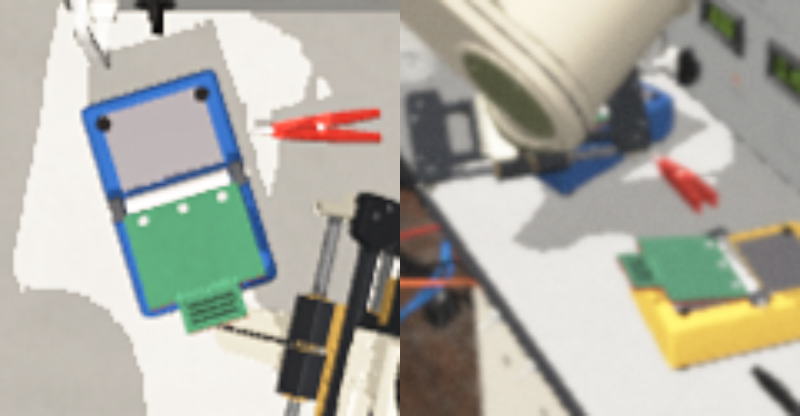

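The tool is in from the lower right. Its tip is under the tab (tab at about (215,307) left panel, i.e. image pixel (294,232)) with no contact yet, so I'll lift.

Request:
apply_moves([
  [[4,0,-4],[0,0,0]],
  [[4.5,0,-4.5],[0,0,0]],
  [[5.5,1,-5],[0,0,0]],
  [[5.5,1,-5],[0,0,0]],
  [[7,2.5,-5],[0,0,0]],
  [[7,2.5,-5],[0,0,0]],
  [[0,0,0],[0,0,0]],
])

```text
t: 4.53
tool_pos: [0.4094, -0.2427, 0.2125]
orientation: [-1.979, -1.576, -0.828]
force: [1.0, -0.0, 0.2]
opening: 0.0001
gripper_force: 0.1
```

```bash
cat >> h.py <<'E'
def green(name):
    p,d=robot.read_camera("top");cv2.imwrite(name,cv2.resize(p[130:265,225:360],(560,560),interpolation=2))
    h=cv2.cvtColor(p,cv2.COLOR_BGR2HSV);m=cv2.inRange(h,(55,60,40),(95,255,255));m[:150]=0;m[250:]=0;m[:,:245]=0;m[:,322:]=0
    P=np.array([loc(pt("top",(u,v),d[v,u])*1000) for v,u in zip(*np.nonzero(m)) if d[v,u]>0])
    if len(P)>20: 
        k=np.polyfit(P[:,0],P[:,2],1);print("green n",len(P),"x",np.percentile(P[:,0],[1,99]).round(),"z",np.percentile(P[:,2],[1,99]).round(),"angle",-np.arctan(k[0]))
E
python3 -c "
from h import *
plan([-72,-4,48])
green('pics/p2.png')"
```

```text
tip stand [-82.3  -7.7  33.4] turn [0. 0. 0.] shift [16.2  7.1 -4.3] q [-0.877  0.224  1.872  0.603  1.587 -0.814] F [ 1.  -0.   0.2]
green n 982 x [-70.  -4.] z [ 1. 56.] angle 0.6381184785683546
```

Request:
apply_moves([
  [[7,4,-3.5],[0,0,0]],
  [[7,4,-3.5],[0,0,0]],
  [[6.5,5,-2],[0,0,0]],
  [[6.5,5,-2],[0,0,0]],
  [[5,5,-0.7],[0,0,0]],
  [[5,5,-0.7],[0,0,0]],
  [[3.5,4.5,0],[0,0,0]],
  [[3.5,4.5,0],[0,0,0]],
  [[0,0,0],[0,0,0]],
])

```text
t: 5.33
tool_pos: [0.4504, -0.2287, 0.2508]
orientation: [-1.978, -1.575, -0.827]
force: [-0.3, 0.1, -0.1]
opening: 0.0006
gripper_force: 0.0
```

```bash
python3 -c "
from h import *
plan([-28,-4,76])
green('pics/p3.png')"
```

```text
tip stand [-39.2  -6.3  71.9] turn [0. 0. 0.] shift [8.2 8.5 2.6] q [-0.803  0.212  1.803  0.64   1.616 -0.713] F [-0.3  0.1 -0.1]
green n 250 x [-24.   0.] z [ 8. 88.] angle 1.276796044629256
```

View pics/p3.png

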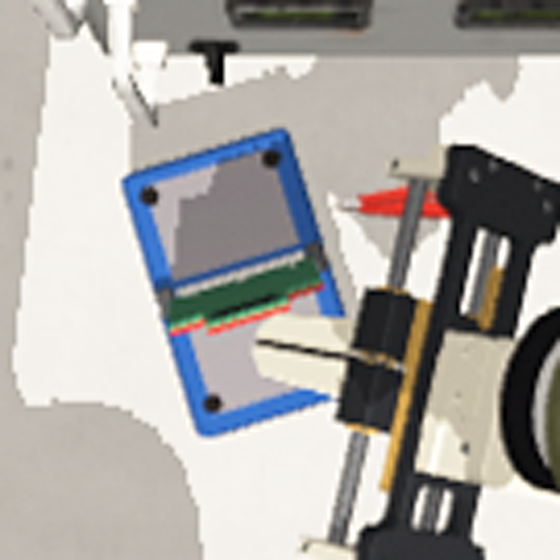

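The plate stands at about 1.28 rad, its red face towards the tool (edge at (200,325) in the crop), and holds there. I'll back off a little and swing the tool round behind the plate, facing the stand's +x.

Request:
apply_moves([
  [[-3.5,-9,-3.5],[0,0,0]],
  [[-3.5,-9,-3.5],[0,0,0]],
  [[8,-14,0],[-0.08,-0.042,0.08]],
  [[8,-14,0],[-0.08,-0.042,0.08]],
  [[8,-14,0],[-0.08,-0.042,0.08]],
  [[8,-13,0],[-0.07,-0.042,0.08]],
  [[8,-12,0],[-0.07,-0.042,0.08]],
  [[8,-12,0],[-0.07,-0.042,0.08]],
  [[0,0,0],[0,0,0]],
])

```text
t: 6.13
tool_pos: [0.3775, -0.1645, 0.2798]
orientation: [-2.729, -0.994, -0.802]
force: [-0.1, 0.4, 0.5]
opening: 0.0002
gripper_force: 0.0
```

```bash
python3 -c "
from h import *
plan([-40,0,72],YAW,.52);plan([0,0,72],YAW,.52)
s,R,p,t=now();print(R.round(3))"
```

```text
tip stand [-62.8  -9.8  73.6] turn [-0.143 -0.042  0.355] shift [ 21.9 -37.   10.7] q [-0.783 -0.423  2.274  0.579  1.228 -0.093] F [-0.1  0.4  0.5]
tip stand [-62.8  -9.8  73.6] turn [-0.143 -0.042  0.355] shift [ 56.6 -37.   30.6] q [-0.783 -0.423  2.274  0.579  1.228 -0.093] F [-0.1  0.4  0.5]
[[ 0.642  0.629  0.438]
 [ 0.561 -0.775  0.291]
 [ 0.522  0.059 -0.851]]
```

Request:
apply_moves([
  [[3,-9,1],[-0.036,-0.01,0.089]],
  [[4,-9,2],[-0.036,-0.01,0.089]],
  [[5,-9,2.5],[-0.036,-0.01,0.089]],
  [[5,-9,2.5],[-0.036,-0.01,0.089]],
  [[0,0,0],[0,0,0]],
])

```text
t: 6.55
tool_pos: [0.376, -0.1252, 0.2794]
orientation: [-2.924, -0.45, -0.778]
force: [0.1, -0.1, -0.1]
opening: 0.0004
gripper_force: 0.0
```

```bash
python3 -c "
from h import *
plan([10,0,72],YAW,.52);plan([50,0,55],YAW,.52)"
```

```text
tip stand [-53.9   1.9  70.1] turn [-0.005 -0.001  0.   ] shift [56.5  1.  30. ] q [-0.655 -0.595  2.381  0.48   1.092  0.443] F [ 0.1 -0.1 -0.1]
tip stand [-53.9   1.9  70.1] turn [-0.005 -0.001  0.   ] shift [82.8  1.  64.7] q [-0.655 -0.595  2.381  0.48   1.092  0.443] F [ 0.1 -0.1 -0.1]
```

Request:
apply_moves([
  [[8,0,4.5],[0,0,0]],
  [[8,0,4.5],[0,0,0]],
  [[8,0,4.5],[0,0,0]],
  [[8,0,4.5],[0,0,0]],
  [[8,0,4.5],[0,0,0]],
  [[8,0,4.5],[0,0,0]],
  [[8,0,5.8],[0,0,0]],
  [[8,0,5.8],[0,0,0]],
  [[4.6,0,6],[0,0,0]],
  [[4.6,0,6],[0,0,0]],
  [[4.6,0,6],[0,0,0]],
  [[0,0,0],[0,0,0]],
])

```text
t: 7.55
tool_pos: [0.4681, -0.0968, 0.2687]
orientation: [-2.923, -0.455, -0.778]
force: [1.0, 0.3, 0.3]
opening: 0.0005
gripper_force: 0.0
```

```bash
python3 -c "
from h import *
plan([60,0,35],YAW,.52)
green('pics/p4.png')"
```

```text
tip stand [42.5  1.5 59.4] turn [-0.006 -0.001  0.003] shift [ 3.3  0.5 29.9] q [-0.452 -0.301  2.199  0.455  0.905  0.588] F [1.  0.3 0.3]
```

View pics/p4.png

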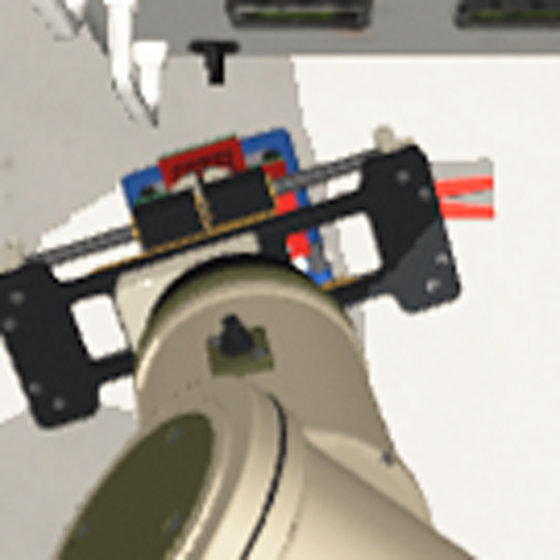

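The plate is past upright: its red tab shows at (205,155) in the crop and the fingers are behind it. I'll carry it on down.

Request:
apply_moves([
  [[2.2,0,9],[0,0,0]],
  [[2.2,0,9],[0,0,0]],
  [[-1.2,0,9],[0,0,0]],
  [[-1.2,0,9],[0,0,0]],
  [[-2.6,0,6.5],[0,0,0]],
  [[-2.6,0,6.5],[0,0,0]],
  [[0,0,0],[0,0,0]],
])

```text
t: 8.18
tool_pos: [0.4874, -0.0898, 0.2237]
orientation: [-2.923, -0.452, -0.776]
force: [0.4, 0.5, -0.1]
opening: 0.0005
gripper_force: 0.0
```

```bash
python3 -c "
from h import *
plan([64,0,6],YAW,.52)"
```

```text
tip stand [62.9  2.5 14.2] turn [-0.006  0.     0.002] shift [-3.2  1.4  7.7] q [-0.416 -0.17   2.183  0.487  0.788  0.56 ] F [ 0.4  0.5 -0.1]
```

Now down in small steps to the stop, watching the force.

Request:
apply_moves([
  [[-1,0,1.7],[0,0,0]],
  [[-1,0,1.7],[0,0,0]],
  [[-1,0,1.7],[0,0,0]],
  [[-0.5,0,0.9],[0,0,0]],
  [[0,0,0],[0,0,0]],
])

```text
t: 8.6
tool_pos: [0.4881, -0.0901, 0.2186]
orientation: [-2.924, -0.452, -0.78]
force: [0.3, 0.2, 0.7]
opening: 0.0006
gripper_force: 0.1
```

Request:
apply_moves([
  [[-0.5,0,0.9],[0,0,0]],
  [[0,0,0],[0,0,0]],
])

```text
t: 8.77
tool_pos: [0.4882, -0.0902, 0.2177]
orientation: [-2.924, -0.453, -0.781]
force: [-0.1, -0.5, 1.1]
opening: 0.0005
gripper_force: 0.3
```

Request:
apply_moves([
  [[-0.5,0,0.9],[0,0,0]],
  [[0,0,0],[0,0,0]],
])

```text
t: 8.93
tool_pos: [0.4882, -0.0901, 0.2166]
orientation: [-2.924, -0.452, -0.781]
force: [0.6, -0.0, 0.7]
opening: 0.0002
gripper_force: 0.3
```

Request:
apply_moves([
  [[-0.5,0,0.9],[0,0,0]],
  [[0,0,0],[0,0,0]],
])

```text
t: 9.1
tool_pos: [0.4884, -0.0902, 0.2159]
orientation: [-2.924, -0.453, -0.781]
force: [-1.2, -1.0, 5.3]
opening: 0.0007
gripper_force: 2.2
```

Request:
apply_moves([
  [[-0.5,0,0.9],[0,0,0]],
  [[0,0,0],[0,0,0]],
])

```text
t: 9.27
tool_pos: [0.4886, -0.0902, 0.2155]
orientation: [-2.924, -0.453, -0.782]
force: [-8.2, 1.6, 11.5]
opening: 0.0004
gripper_force: 5.7
```

The force jumped to about 12 N, so the plate is at its stop. I'll lift off straight up, back away, and look.

Request:
apply_moves([
  [[2,0,-4],[0,0,0]],
  [[8,0,-14],[0,0,0]],
  [[15,0,-26],[0,0,0]],
  [[15,0,-26],[0,0,0]],
  [[15,0,-26],[0,0,0]],
  [[0,10,-35],[0,0,0]],
  [[-10,30,-25],[0,0,0]],
  [[-10,35,-10],[0,0,0]],
  [[-10,35,0],[0,0,0]],
  [[-10,35,0],[0,0,0]],
  [[-10,35,0],[0,0,0]],
  [[-10,35,0],[0,0,0]],
])

```text
t: 10.27
tool_pos: [0.47, -0.3236, 0.355]
orientation: [-2.924, -0.452, -0.78]
force: [0.6, -0.3, 0.8]
opening: 0.0003
gripper_force: 0.0
```

Request:
apply_moves([
  [[-10,35,0],[0,0,0]],
  [[-10,35,0],[0,0,0]],
  [[-10,35,0],[0,0,0]],
  [[-10,35,0],[0,0,0]],
  [[0,0,0],[0,0,0]],
])

```text
t: 10.68
tool_pos: [0.4784, -0.4707, 0.3307]
orientation: [-2.925, -0.444, -0.776]
force: [0.9, 0.4, -0.7]
opening: 0.0004
gripper_force: 0.0
```

Run:
```python
from h import *
p,d=robot.read_camera("top");cv2.imwrite('pics/p5.png',cv2.resize(p[130:265,160:480],(800,338),interpolation=2))
h=cv2.cvtColor(p,cv2.COLOR_BGR2HSV);m=cv2.inRange(h,(0,120,60),(8,255,255))|cv2.inRange(h,(172,120,60),(180,255,255));m[:150]=0;m[250:]=0;m[:,:245]=0;m[:,322:]=0
P=np.array([loc(pt("top",(u,v),d[v,u])*1000) for v,u in zip(*np.nonzero(m)) if d[v,u]>0]);P=P[(abs(P[:,1])<45)&(P[:,2]>-20)]
k=np.polyfit(P[:,0],P[:,2],1);print(len(P),"slope",k,"x",np.percentile(P[:,0],[1,99]),"y",np.percentile(P[:,1],[1,99]))
b=robot.read_camera("top")[1]
s,R,q,t=now();print(s["tool_pos"],s["force"],s["t"],np.abs(s["dq"]).max())
```

```text
1195 slope [2.52203071e-04 2.14604608e+00] x [ 7.67686441 91.20284858] y [-36.67301522  37.0135566 ]
[ 0.47918035 -0.46673442  0.33289597] [ 0.06740749 -0.15201444  0.30754742] 10.7833 0.06345929803763398
```

View pics/p5.png

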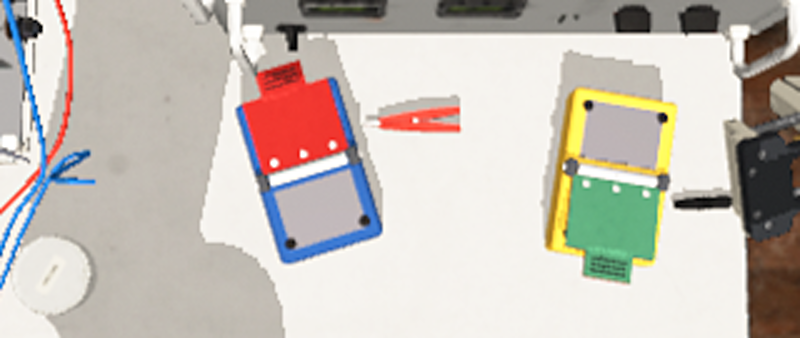

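The plate lies flat (slope 0.0003, z 2.1 mm above the axis) with its red face up on the far half at (300,120). The yellow stand at (610,190), the clip, tin and plug are where they were, and the robot is clear.

```bash
python3 -c "
from plant import robot
print(robot.close_job())"
```

```text
the job is handed in; nothing more can be done
None
```

The blue stand's plate now lies flat on the far half with its red face up, and the last picture shows nothing else moved; the job is handed in, but no verdict came back.

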